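Clamp two sample jars on the shaker

ROBOT

A 7-joint arm with a two-finger parallel gripper is mounted at the origin on a cart in front of the work surface, level with it; the furniture and walls round the work are solid. World frame = base frame: x ahead of the robot, y to its left, z up, the work surface at z = 0. Lengths are in mm, angles in rad, forces in N, time in s.
With the tool pointing down it reaches from about 350 to 775 mm from the base axis. Payload 3.1 kg.
Tool frame: the origin (TCP) lies between the finger pads; the fingertips stand 25 mm ahead of it and the grasp point (between the pads) lies 6 mm ahead of it; z points along the fingers, y is the line along which they close (so a half turn about z gives the same grasp; the last joint's range is limited). The gripper opens to 85 mm and grips with 20 to 120 N. Pads are 22 mm wide; open, the fingers measure 114 mm over their backs; the gripper's body (76 mm by 85 mm) begins 54 mm behind the grasp point. The pads swing forward as they close: fully open they stand 13 mm farther back than shut.
Start: joints at [1.275, 0.311, 0.014, 1.512, -0.004, 1.319, -0.027], TCP at [138.129, -532.389, 235.104] pointing down, gripper open.
Joint ranges: [-2.7, 2.7], [-0.3, 1.91], [-1.27, 1.3], [0.12, 2.57], [-1.44, 4.58], [0.2, 2.03], [-3.05, 3.05]. Speed limits (rad/s): [2.79, 2.79, 3.14, 3.14, 3.14, 3.14, 3.14].

INTERFACE

Orientations are given as a 3x3 rotation matrix whose columns are the frame's x, y, z axes.
In Python, from plant import * gives the robot as it stands. The module is installed in compiled form; this text tells all that it offers.
- The arm moves only by the shell command python3 -m handwheel 'ROWS'. ROWS is JSON, a list of rows, each an object of numbers: "claw": the closure, from 0 (fully open) to 1 (shut); "x", "y", "z": the shift along the world's x, y, z in m; "ax", "ay", "az": the turn, a rotation vector about the world's x, y, z in rad. A call has 1 to 8 rows; each row shifts and turns the commanded pose from where the row before left it; what a row does not reach is not made up. A row lasts 1/12 s, in which the tool goes at most 41.7 mm and 7.16 degrees, less where a joint would pass 70% of its speed; a pose out of reach is approached as far as the arm can. A call is refused whole if a number of a shift passes 0.0417 or a number of a turn 0.125, either way. A call with a gripper value outside its range is refused whole. The fingers move at their own pace and stop on an object; the grip force is fixed at half the most. Time passes only in rows, so rows that do not move let the fingers close. It gives the time, the measured TCP pose, the force, the opening and the grip force at its end, in the units of the state.
- state(): the state, without advancing time (a new reading comes with each control period).
- read_camera(name): name is "side" or "top" or "wrist"; returns (picture, depth): 384x512x3 uint8, blue, green, red; 384x512 float32, mm along the optical axis (not along the pixel's ray), 0 where there is no reading.
- calibration(name): a dict with "camera_matrix" (3x3 intrinsics, pixels), "k1" (the pictures are not rectified: a ray, as slopes to the right and down, at radius r is drawn at 1 + k1 r^2 times it, then the intrinsics apply), "T" (4x4, takes a point from camera to world coordinates). Camera axes: x right, y down, z forward; pixel columns grow to the right and rows downward; lengths in mm; the calibration is good to about 2 mm. A picture is of the moment at which its call begins: read the wrist's pose just before it. calibration takes no time and is no camera call; for the wrist camera it gives the pose at the moment of the call.
- job_done(): hands the job in; it is judged then, once.
Trained networks look in the newest picture that a camera, given by its name, has taken for a name from the list of things; names that differ only in an ending like _2 or _b are one class to them, and where a whole thing is asked for, a point or a joint stands for the part that bears it (a point fixed in the world has none). Each returns a list of dicts, best first, with "confidence" (0 to 1); they miss things now and then, are a little off and sometimes report something else, mostly with a low value. They report only what shows in the picture. A call takes as long as a camera call. They do not tell look-alikes from the thing itself.
- cut_out(query, camera): "region" (384x512 bool, what is visible of it) and "box" ([left, top, width, height] in pixels, round what is visible of it).
The state is a dict: "clock": time; "joint_pos": joint angles; "joint_vel": joint speeds; "effort": joint torques, N m; "eef_pos": TCP position; "eef_rot": TCP orientation; "contact_force": force on the tool from outside, world axes, zero at the start; "torque": the same for the moment, N m; "opening": finger opening in mm; "gripper_force": force on a finger pad.
Only numpy, scipy, OpenCV 4.12 (cv2) and the standard library are available. Lean on these libraries where they do the work, as an engineer would, in place of code of your own. Each camera call takes 0.05 s, during which the arm holds its last target. There are 200 camera calls.

TASK

Get the two sample jars ready for shaking without gripping or lifting anything: with the fingertips, push each jar along the shaker's platform until it sits fully home in the V notch of the rear bar on its own side. Then push the clamp bar back until it is snug against both jars, and take the hand away. Use the fingers, not the clamp bar, to seat the jars; keep the jars upright and on the platform, push gently, and leave the other things on the table where they stand.

Things in the scene. Friction and masses are not known exactly. Their poses are not given: they have to be found in the camera images.
- shaker: orbital shaker, fixed on the table. Origin on the table under its middle; its x axis points to its back (away from the robot, turned by its yaw), y to its left. On top is a flat aluminium platform 320 mm deep (x -168 to +152 mm) and 345 mm wide, its top 90 mm above the table. Steel guide rods run front to back at y = +158 and -158 mm, with black blocks and knobs up to 52 mm above the platform
- rear_bar (a point): middle of the rear bar, which stands fixed along the back of the platform (this point: shaker x 90, y 0, 23 mm above the platform). It has two 90 degree V notches of black rubber that open towards the front, 140 mm apart. Each V is 60 mm wide at its mouth (tips at shaker x = 60 mm) and 30 mm deep (bottom at x = 90 mm). Bar and notches reach from 8 to 38 mm above the platform
- seat_left (a point): point on the platform top where the middle of a jar's underside stands when the jar is fully home in the left V notch, touching both faces, give or take 3 mm with the way it is turned (shaker frame: x 45, y +70, z 90 mm)
- seat_right (a point): the same for the right V notch (shaker frame: x 45, y -70, z 90 mm)
- jar_left: screw-capped sample jar, upright and nearly round (eight soft sides: 63 mm across the flats, 67 mm across the corners), 85 mm tall, 0.2 to 0.38 kg, standing loose on the platform in the left half, in front of the left V notch or up to 35 mm to one side of it. Origin in the middle of its underside; z up. Its yaw is random.
- jar_right: the same kind of jar, standing loose in the right half of the platform
- clamp_bar (a joint): position of the sliding clamp bar in m: 0 at the front of the platform, growing as it slides to the back, up to 0.16. With both jars fully home in their notches the bar meets them at 0.126 to 0.133, depending on how the eight-sided jars are turned. It moves straight along the shaker's x axis without skewing, wherever it is pushed, takes about 3 N to move and stays where it is left
- bar_front (a point): middle of the clamp bar's front face (the face towards the robot; axes as the shaker), 23 mm above the platform. The bar runs across the whole platform in front of the jars, 300 mm long between two black end blocks, 20 mm thick front to back (a rubber strip faces the jars) and from 8 to 38 mm above the platform.
- tower_corner (a point): nearest corner, at table height, of a black computer tower that stands fixed at the left of the table: 440 mm tall, reaching from here about 490 mm away from the robot (+x) and 195 mm to the left (+y). Keep hand and arm clear of it
- flask_large: large conical glass flask, 61 mm across, 105 mm tall, standing on the table as a bystander. Origin in its underside; not part of the job
- flask_small: small conical glass flask, 52 mm across, 87 mm tall, standing on the table as a bystander. Origin in its underside; not part of the job
- dropper_bottle: slim brown dropper bottle, 34 mm across, 102 mm tall, standing on the table as a bystander. Origin in its underside; not part of the job
- beaker: wide glass beaker, 89 mm across, 86 mm tall, standing on the table as a bystander. Origin in its underside; not part of the job
- tip_box: pipette tip box with a clear lid, 94 x 118 mm, 80 mm tall, standing on the table as a bystander. Origin in its underside; not part of the job
Mind the look-alikes: they are no part of the job. Leave any orange or turquoise look-alike of the jar_left alone.

How it is judged (in metres and radians):
On the way:
1. both jars sit home in their V notches while the clamp bar is still well clear of them (horizontal distance between jar_left and seat_left below 0.007 m and angle between each of jar_left, jar_right's own z axis and vertical below 0.08 rad and horizontal distance between jar_right and seat_right below 0.007 m and value of joint clamp_bar below 0.1 m), for 0.2 s.
At the end, for the whole second after the job is handed in: Each jar stands upright (within 0.08 rad) in its own V notch, its middle within 7 mm of the seat and at rest, and the clamp bar is snug: its front face is less than 58 mm in front of the middle of each jar, measured along the shaker (52 to 56 mm when it touches) (horizontal distance between jar_left and seat_left below 0.007 m and angle between each of jar_left, jar_right's own z axis and vertical below 0.08 rad and horizontal distance between jar_right and seat_right below 0.007 m and x of each of jar_left, jar_right in the frame of bar_front below 0.058 m and linear speed of each of jar_left, jar_right below 0.01 m/s).
It fails at once if a jar is lifted off the platform (more than 10 mm) (height (world z) of any of jar_left, jar_right above 0.1 m).
It fails at once if a jar falls off the platform or tips by more than 0.35 rad (height (world z) of any of jar_left, jar_right below 0.08 m or angle between any of jar_left, jar_right's own z axis and vertical above 0.35 rad).
It fails at once if a jar is gripped or pushed roughly: the fingers press on a jar with more than 30 N or on anything with more than 40 N (contact force between the fingers and jar_left above 30 N or contact force between the fingers and jar_right above 30 N or contact force between the fingers and anything else above 40 N).
It fails at once if a bystander is moved by more than 20 mm (distance of any of flask_large, flask_small, dropper_bottle, beaker, tip_box from where it was at the start of the episode above 0.02 m).
It also fails if it takes over 59 s, if anything falls off the work surface, if the arm or the gripper's body presses on something with over 40 N, if the wrist force passes 120 N, or if a joint passes its speed limit or range.

## Working session

There is one attempt and no reset: what is moved stays moved. The work goes in short steps, Python scripts to look and compute and a shell command to move; the robot and the scene stay as the last step left them, time stands still between calls to the robot, and variables do not carry over. Pictures are saved under pics/ and viewed, at most 13 in all, crops included, and the job is handed in when it is done.

```bash
mkdir -p pics
cat > h.py <<'E'
from plant import *
import numpy as np, cv2
def world(cam, depth, mask, cal):
    K=cal["camera_matrix"]; K=np.array(K); T=np.array(cal["T"])
    v,u=np.nonzero(mask&(depth>0)); d=depth[v,u]
    p=cv2.undistortPoints(np.c_[u,v].astype(np.float64)[:,None],K,np.array([cal["k1"],0,0,0,0]))[:,0]
    P=np.c_[p*d[:,None],d]
    return P@T[:3,:3].T+T[:3,3],u,v
E
python3 - <<'E'
from h import *
s=state();print(s["clock"],s["eef_pos"],np.round(s["eef_rot"],3),s["opening"])
for c in("top","side"):
    cal=calibration(c);im,d=read_camera(c)
    cv2.imwrite(f"pics/{c}0.png",im);np.savez(f"{c}0.npz",im=im,d=d);print(c,np.round(cal["T"],2).tolist())
    for q in("jar_left","jar_right","rear_bar","clamp_bar","shaker","tower_corner"):
        for r in cut_out(q,c)[:4]:
            P,u,v=world(c,d,r["region"],cal)
            if len(P): print(c,q,round(r["confidence"],2),r["box"],np.round(np.median(P,0)),np.round(np.percentile(P,[2,98],axis=0)).tolist())
print(state()["clock"])
E
```

```text
0.0 [ 137.91839886 -531.6744259   233.99760333] [[ 0.968  0.251 -0.001]
 [ 0.251 -0.968  0.002]
 [-0.    -0.002 -1.   ]] 85.39228376689076
top [[0.02, -0.99, 0.14, 293.76], [-1.0, -0.02, 0.01, -3.87], [-0.01, -0.14, -0.99, 1606.13], [0.0, 0.0, 0.0, 1.0]]
top jar_left 0.72 [229.4, 173.3, 18.1, 22.4] [537.  84. 172.] [[510.0, 57.0, 105.0], [572.0, 112.0, 181.0]]
top jar_left 0.69 [197.9, 237.2, 18.8, 21.6] [329. 182.  81.] [[298.0, 152.0, -6.0], [360.0, 228.0, 90.0]]
top jar_left 0.62 [170.3, 137.2, 19.5, 25.7] [660. 300.  81.] [[634.0, 274.0, 23.0], [694.0, 331.0, 90.0]]
top jar_left 0.39 [205.3, 124.9, 105.0, 98.8] [576.  21.  90.] [[421.0, -144.0, 82.0], [733.0, 186.0, 132.0]]
top jar_right 0.7 [228.1, 172.2, 20.9, 26.6] [538.  82. 173.] [[510.0, 54.0, 110.0], [569.0, 110.0, 181.0]]
top jar_right 0.55 [268.1, 162.1, 23.3, 25.2] [571. -51. 172.] [[546.0, -81.0, 93.0], [603.0, -22.0, 179.0]]
top rear_bar 0.96 [206.2, 126.1, 104.7, 97.5] [576.  19.  90.] [[422.0, -146.0, 82.0], [734.0, 185.0, 132.0]]
top rear_bar 0.38 [366.2, 225.3, 42.5, 36.8] [ 356. -435.   78.] [[309.0, -499.0, 1.0], [407.0, -378.0, 86.0]]
top clamp_bar 0.74 [209.0, 205.7, 98.3, 8.5] [461.  23. 126.] [[438.0, -151.0, 86.0], [483.0, 173.0, 141.0]]
top clamp_bar 0.64 [229.4, 170.5, 16.8, 24.4] [535.  83. 172.] [[510.0, 55.0, 104.0], [568.0, 112.0, 181.0]]
top shaker 0.78 [203.1, 126.1, 106.8, 97.9] [576.  20.  90.] [[421.0, -145.0, 82.0], [733.0, 186.0, 132.0]]Traceback (most recent call last):
  File "<stdin>", line 7, in <module>
ValueError: it knows: bar_front, beaker, clamp_bar, dropper_bottle, flask_large, flask_small, jar_left, jar_right, rear_bar, seat_left, seat_right, shaker, tip_box
```

Run:
```python
from h import *
im,d=read_camera("side");cal=calibration("side");np.savez("side0.npz",im=im,d=d);print(np.round(cal["T"],2).tolist())
for q in("jar_left","jar_right","rear_bar","clamp_bar"):
    for r in cut_out(q,"side")[:4]:
        P,u,v=world("side",d,r["region"],cal)
        if len(P): print(q,round(r["confidence"],2),r["box"],np.round(np.median(P,0)),np.round(np.percentile(P,[2,98],axis=0)).tolist())
t=np.load("top0.npz");a=cv2.resize(t["im"][110:280,150:420],None,fx=2.9,fy=2.9,interpolation=cv2.INTER_CUBIC)
cv2.imwrite("pics/t1.png",a);cv2.imwrite("pics/s1.png",cv2.resize(im,(800,600)))
cal=calibration("top");P,u,v=world("top",t["d"],np.ones((384,512),bool),cal)
ok=(P[:,0]>400)&(P[:,0]<760)&(P[:,1]>-165)&(P[:,1]<205)
Q=P[ok&(P[:,2]>78)&(P[:,2]<190)]
pl=cv2.minAreaRect(Q[:,:2].astype(np.float32));print("plat",pl)
B=P[ok&(P[:,2]>119)&(P[:,2]<137)]
for lo,hi in((400,500),(590,720)):
    b=B[(B[:,0]>lo)&(B[:,0]<hi)]; print(len(b),cv2.minAreaRect(b[:,:2].astype(np.float32)),b.mean(0))
for lo,hi in((0,200),(-200,0)):
    b=P[ok&(P[:,2]>165)&(P[:,2]<190)&(P[:,1]>lo)&(P[:,1]<hi)]; print("jar",len(b),cv2.minEnclosingCircle(b[:,:2].astype(np.float32)),b.mean(0))
```

```text
[[-0.89, -0.26, 0.37, -150.01], [-0.45, 0.48, -0.75, 1400.72], [0.02, -0.83, -0.55, 1114.0], [0.0, 0.0, 0.0, 1.0]]
jar_left 0.6 [276.0, 228.2, 22.2, 29.5] [324. 206.  61.] [[298.0, 161.0, 2.0], [357.0, 219.0, 91.0]]
jar_left 0.59 [233.7, 175.8, 18.9, 30.5] [530. 105. 150.] [[507.0, 58.0, 93.0], [564.0, 118.0, 180.0]]
jar_right 0.94 [247.7, 156.0, 13.7, 25.1] [565. -36. 157.] [[543.0, -82.0, 101.0], [602.0, -19.0, 181.0]]
rear_bar 0.56 [196.4, 150.3, 102.9, 81.1] [538.  83.  93.] [[413.0, -154.0, 5.0], [732.0, 192.0, 134.0]]
clamp_bar 0.9 [254.3, 163.1, 35.6, 54.9] [455.  36. 127.] [[431.0, -153.0, 90.0], [496.0, 181.0, 143.0]]
clamp_bar 0.24 [196.7, 151.5, 106.7, 85.6] [536.  85.  93.] [[413.0, -145.0, 24.0], [727.0, 192.0, 134.0]]
plat ((577.801025390625, 20.45111083984375), (322.03253173828125, 346.1158752441406), 5.023967266082764)
659 ((453.3094482421875, 9.39990234375), (92.06291198730469, 337.71417236328125), 0.7972972393035889) [459.95129894  10.59399605 126.16652142]
734 ((655.40478515625, 30.880615234375), (337.9060363769531, 124.57684326171875), 89.90303039550781) [680.61987198  31.94753628 126.40635121]
jar 282 ((541.4402465820312, 85.01143646240234), 31.49352264404297) [541.04153014  84.70432513 173.45559769]
jar 282 ((577.459716796875, -53.95011901855469), 31.358722686767578) [576.81957137 -53.80232994 173.4671818 ]
```

View pics/t1.png

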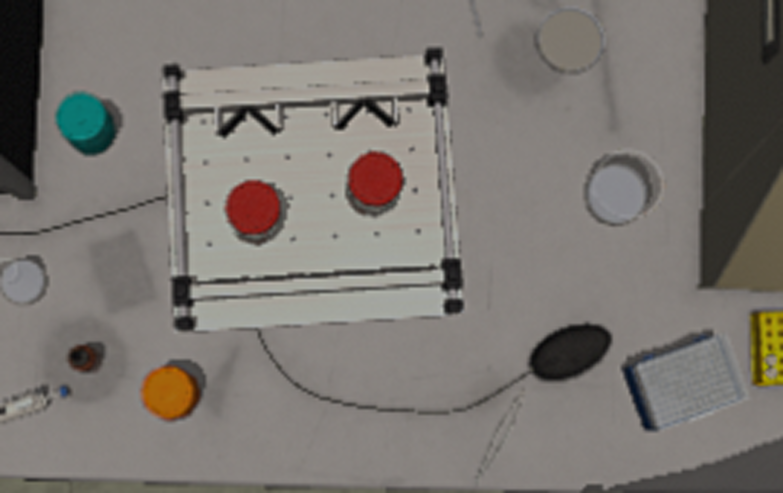

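View pics/s1.png

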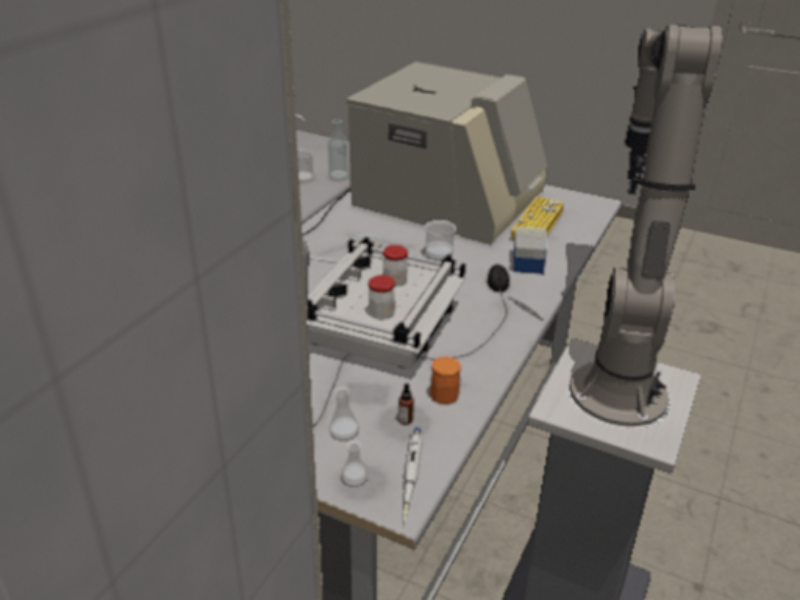

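The top crop shows red jars at (253,208) and (375,180), with the V notches at (247,120) and (365,110) and the clamp bar at the front. The turquoise and orange look-alikes stand outside the shaker. The side picture confirms this layout. Next I move to a hover over the shaker.

```bash
python3 -m handwheel '[{"x":0.0195,"y":0.0345,"z":0.006,"az":-0.0104,"claw":0},{"x":0.0195,"y":0.0345,"z":0.006,"az":-0.0104,"claw":0},{"x":0.0195,"y":0.0345,"z":0.006,"az":-0.0104,"claw":0},{"x":0.0195,"y":0.0345,"z":0.006,"az":-0.0104,"claw":0},{"x":0.0195,"y":0.0345,"z":0.006,"az":-0.0104,"claw":0},{"x":0.0195,"y":0.0345,"z":0.006,"az":-0.0104,"claw":0},{"x":0.0195,"y":0.0345,"z":0.006,"az":-0.0104,"claw":0},{"x":0.0195,"y":0.0345,"z":0.006,"az":-0.0104,"claw":0}]'
python3 -m handwheel '[{"x":0.0195,"y":0.0345,"z":0.006,"az":-0.0104,"claw":0.5},{"x":0.0195,"y":0.0345,"z":0.006,"az":-0.0104,"claw":0.5},{"x":0.0195,"y":0.0345,"z":0.006,"az":-0.0104,"claw":0.5},{"x":0.0195,"y":0.0345,"z":0.006,"az":-0.0104,"claw":0.5},{"x":0.0195,"y":0.0345,"z":0.006,"az":-0.0104,"claw":0.5},{"x":0.0195,"y":0.0345,"z":0.006,"az":-0.0104,"claw":0.5},{"x":0.0195,"y":0.0345,"z":0.006,"az":-0.0104,"claw":0.5},{"claw":0.5}]'
cat > w.py <<'E'
from h import *
import sys
n=sys.argv[1]
cal=calibration("wrist");s=state();im,d=read_camera("wrist");np.savez(n+".npz",im=im,d=d,T=cal["T"],K=cal["camera_matrix"],k1=cal["k1"])
cv2.imwrite(f"pics/{n}.png",im);print(s["clock"],s["eef_pos"],np.round(s["eef_rot"],3).tolist(),s["opening"],s["contact_force"]);print(np.round(cal["T"],2).tolist())
for q in("jar_left","rear_bar","clamp_bar"):
    for r in cut_out(q,"wrist")[:3]:
        P,u,v=world("wrist",d,r["region"],cal)
        if len(P): print(q,round(r["confidence"],2),r["box"],np.round(np.percentile(P,[2,50,98],axis=0)).tolist())
E
python3 w.py w0
```

```text
0.55 [ 138.12397352 -532.39778341  235.10963432] [[0.968, 0.251, -0.0], [0.251, -0.968, -0.0], [-0.0, 0.0, -1.0]] 85.19894689984874 [-0.37861344  0.40849886 -0.81415187]
[[0.25, -0.93, -0.27, 208.43], [-0.97, -0.24, -0.07, -514.34], [-0.0, 0.28, -0.96, 373.72], [0.0, 0.0, 0.0, 1.0]]invalid input
invalid input
```

View pics/w0.png

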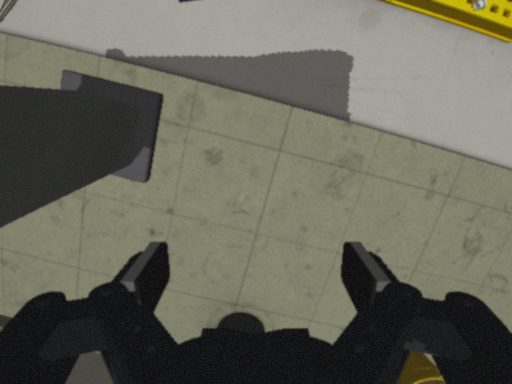

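The moves were refused ("invalid input"), and the wrist view shows only the floor and the fingers. The rows probably need every key, so I'll test with one full row.

```bash
python3 -m handwheel '[{"claw":0,"x":0.0195,"y":0.0345,"z":0.006,"ax":0,"ay":0,"az":-0.0104}]'; python3 -m handwheel '[{"claw":0,"x":0.0195,"y":0.034,"z":0.006,"ax":0,"ay":0,"az":-0.01}]'
```

```text
clock: 0.83
eef_pos: [151.2, -502.6, 239.1]
eef_rot: [[0.973, 0.23, -0.006], [0.23, -0.973, -0.002], [-0.006, 0.001, -1.0]]
contact_force: [-0.5, -0.6, 0.2]
opening: 85.1
gripper_force: 0.0
clock: 0.92
eef_pos: [175.5, -464.2, 246.2]
eef_rot: [[0.974, 0.225, -0.001], [0.225, -0.974, 0.001], [-0.001, -0.001, -1.0]]
contact_force: [2.1, 0.2, 0.5]
opening: 85.4
gripper_force: 0.0
```

```bash
python3 -m handwheel '[{"claw":0,"x":0.0195,"y":0.0345,"z":0.006,"ax":0,"ay":0,"az":-0.0104},{"claw":0,"x":0.0195,"y":0.0345,"z":0.006,"ax":0,"ay":0,"az":-0.0104},{"claw":0,"x":0.0195,"y":0.0345,"z":0.006,"ax":0,"ay":0,"az":-0.0104},{"claw":0,"x":0.0195,"y":0.0345,"z":0.006,"ax":0,"ay":0,"az":-0.0104},{"claw":0,"x":0.0195,"y":0.0345,"z":0.006,"ax":0,"ay":0,"az":-0.0104},{"claw":0,"x":0.0195,"y":0.0345,"z":0.006,"ax":0,"ay":0,"az":-0.0104},{"claw":0,"x":0.0195,"y":0.0345,"z":0.006,"ax":0,"ay":0,"az":-0.0104},{"claw":0,"x":0.0195,"y":0.0345,"z":0.006,"ax":0,"ay":0,"az":-0.0104}]'
python3 -m handwheel '[{"claw":0.5,"x":0.0195,"y":0.0345,"z":0.006,"ax":0,"ay":0,"az":-0.0104},{"claw":0.5,"x":0.0195,"y":0.0345,"z":0.006,"ax":0,"ay":0,"az":-0.0104},{"claw":0.5,"x":0.0195,"y":0.0345,"z":0.006,"ax":0,"ay":0,"az":-0.0104},{"claw":0.5,"x":0.0195,"y":0.0345,"z":0.006,"ax":0,"ay":0,"az":-0.0104},{"claw":0.5,"x":0.0195,"y":0.0345,"z":0.006,"ax":0,"ay":0,"az":-0.0104},{"claw":0.5,"x":0.0195,"y":0.0345,"z":0.006,"ax":0,"ay":0,"az":-0.0104},{"claw":0.5,"x":0,"y":0,"z":0,"ax":0,"ay":0,"az":0},{"claw":0.5,"x":0,"y":0,"z":0,"ax":0,"ay":0,"az":0}]'
python3 w.py w1
```

```text
clock: 1.58
eef_pos: [333.6, -186.0, 295.7]
eef_rot: [[0.989, 0.149, 0.001], [0.149, -0.989, -0.001], [0.001, 0.001, -1.0]]
contact_force: [0.5, -0.7, -0.3]
opening: 85.4
gripper_force: 0.0
clock: 2.25
eef_pos: [450.7, 22.0, 331.4]
eef_rot: [[0.996, 0.094, 0.001], [0.094, -0.996, 0.001], [0.001, -0.001, -1.0]]
contact_force: [-0.3, -0.4, 0.1]
opening: 42.5
gripper_force: 0.0
2.25 [450.69242847  21.99946226 331.43943406] [[0.996, 0.094, 0.001], [0.094, -0.996, 0.001], [0.001, -0.001, -1.0]] 42.516716436660616 [-0.31170856 -0.40034859  0.07975389]
[[0.09, -0.96, -0.28, 522.87], [-1.0, -0.09, -0.03, 28.61], [-0.0, 0.28, -0.96, 470.1], [0.0, 0.0, 0.0, 1.0]]
jar_left 0.71 [47.7, 0.0, 47.2, 18.2] [[634.0, 279.0, -1.0], [638.0, 294.0, 25.0], [651.0, 320.0, 53.0]]
jar_left 0.67 [115.6, 195.1, 56.4, 56.5] [[308.0, 154.0, 6.0], [345.0, 178.0, 84.0], [366.0, 212.0, 86.0]]
jar_left 0.65 [119.0, 1.2, 300.0, 194.3] [[421.0, -143.0, 88.0], [527.0, 19.0, 90.0], [647.0, 177.0, 129.0]]
rear_bar 0.76 [120.7, 0.6, 295.5, 195.6] [[421.0, -142.0, 88.0], [527.0, 19.0, 90.0], [647.0, 177.0, 129.0]]
clamp_bar 0.87 [121.0, 136.9, 291.5, 40.0] [[439.0, -150.0, 90.0], [466.0, 13.0, 127.0], [489.0, 173.0, 142.0]]
```

View pics/w1.png

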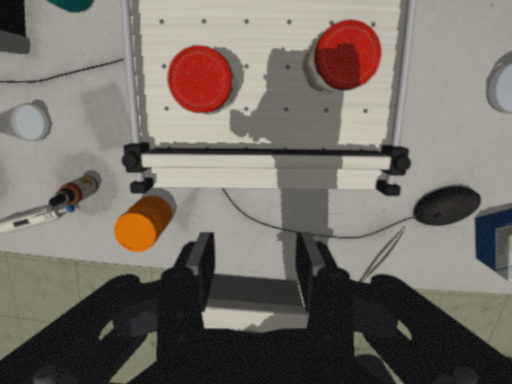

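The wrist view shows the red jars at (200,78) and (348,54) and the clamp bar near row 160, with the notches just above the frame. I shift 110 mm forward to see the notches.

```bash
python3 -m handwheel '[{"claw":0.5,"x":0.0367,"y":0,"z":0.003,"ax":0,"ay":0,"az":0},{"claw":0.5,"x":0.0367,"y":0,"z":0.003,"ax":0,"ay":0,"az":0},{"claw":0.5,"x":0.0367,"y":0,"z":0.003,"ax":0,"ay":0,"az":0},{"claw":0.5,"x":0,"y":0,"z":0,"ax":0,"ay":0,"az":-0.007},{"claw":0.5,"x":0,"y":0,"z":0,"ax":0,"ay":0,"az":0}]'
python3 w.py w2
python3 - <<'E'
from h import *
for n in("w1","w2"):
    z=np.load(n+".npz");P,u,v=world(0,z["d"],np.ones((384,512),bool),dict(camera_matrix=z["K"],T=z["T"],k1=float(z["k1"])))
    im=z["im"][v,u].astype(int); red=(im[:,2]>110)&(im[:,1]<60)&(P[:,2]>168)&(P[:,2]<182)
    for lo,hi in((20,200),(-200,20)):
        b=P[red&(P[:,1]>lo)&(P[:,1]<hi)&(P[:,0]>480)]
        if len(b): print(n,"jar",len(b),cv2.minEnclosingCircle(b[:,:2].astype(np.float32)),b.mean(0))
    ok=(P[:,0]>590)&(P[:,0]<720)&(P[:,1]>-165)&(P[:,1]<200)&(P[:,2]>118)&(P[:,2]<133)
    if n=="w2":
        img=np.zeros((600,800,3),np.uint8)
        for p,c in zip(P[ok],im[ok]):
            X=int((210-p[1])*2.1);Y=int((730-p[0])*2.1+100)
            if 0<=X<800 and 0<=Y<600: cv2.circle(img,(X,Y),1,c.tolist(),-1)
        a=z["im"][0:300]; cv2.imwrite("pics/w2c.png",cv2.resize(a,(800,469)))
        b=P[ok]; print("x range per y")
        for y in range(-140,190,8):
            q=b[abs(b[:,1]-y)<3]
            if len(q): print(y,np.round(np.percentile(q[:,0],[1,50,99])),len(q),end="; ")
    c=P[(P[:,0]>420)&(P[:,0]<500)&(P[:,1]>-110)&(P[:,1]<140)&(P[:,2]>123)&(P[:,2]<133)]
    if len(c): print("clamp",cv2.fitLine(c[:,:2].astype(np.float32),cv2.DIST_HUBER,0,.01,.01).ravel(),cv2.minAreaRect(c[:,:2].astype(np.float32)))
E
```

```text
clock: 2.87
eef_pos: [561.1, 16.9, 337.5]
eef_rot: [[0.997, 0.077, -0.004], [0.077, -0.997, 0.001], [-0.004, -0.001, -1.0]]
contact_force: [-0.3, 0.7, 0.0]
opening: 42.4
gripper_force: 0.0
2.8667 [561.08421887  16.88048854 337.54001749] [[0.997, 0.077, -0.004], [0.077, -0.997, 0.001], [-0.004, -0.001, -1.0]] 42.39120350528051 [-0.32458627  0.71117877  0.02936064]
[[0.08, -0.96, -0.29, 634.09], [-1.0, -0.07, -0.02, 22.32], [-0.0, 0.29, -0.96, 475.87], [0.0, 0.0, 0.0, 1.0]]
jar_left 0.84 [163.2, 145.8, 65.4, 72.1] [[517.0, 55.0, 103.0], [550.0, 81.0, 174.0], [575.0, 112.0, 176.0]]
jar_left 0.7 [13.6, 39.5, 81.9, 56.7] [[637.0, 274.0, 4.0], [667.0, 291.0, 83.0], [697.0, 334.0, 86.0]]
jar_left 0.61 [132.9, 258.7, 36.2, 23.8] [[349.0, 158.0, 8.0], [360.0, 172.0, 56.0], [366.0, 201.0, 85.0]]
rear_bar 0.91 [99.3, 8.9, 309.3, 260.9] [[431.0, -139.0, 88.0], [622.0, 22.0, 90.0], [737.0, 184.0, 130.0]]
clamp_bar 0.88 [122.9, 218.3, 262.2, 36.3] [[445.0, -148.0, 103.0], [468.0, 10.0, 127.0], [493.0, 172.0, 142.0]]
w1 jar 3231 ((543.226806640625, 83.45745849609375), 30.309959411621094) [543.52646
[... 986 characters left out ...]
8 [680. 689. 697.] 102; 36 [679. 687. 697.] 98; 44 [678. 688. 696.] 100; 52 [677. 686. 696.] 107; 60 [647. 673. 695.] 226; 68 [644. 681. 693.] 146; 76 [651. 679. 693.] 143; 84 [658. 679. 692.] 143; 92 [665. 678. 691.] 136; 100 [666. 679. 690.] 119; 108 [658. 675. 690.] 145; 116 [648. 675. 689.] 148; 124 [640. 675. 689.] 150; 132 [642. 666. 688.] 223; 140 [668. 678. 688.] 93; 148 [669. 679. 688.] 97; 156 [668. 677. 686.] 94; 164 [668. 677. 686.] 98; 172 [662. 676. 685.] 101; 180 [592. 676. 719.] 266; 188 [639. 688. 720.] 181; clamp [ 8.4992580e-02 -9.9638158e-01  4.6608136e+02  1.5369849e+01] ((464.0549011230469, 14.909385681152344), (20.885604858398438, 251.3571014404297), 4.737070560455322)
```

View pics/w2c.png

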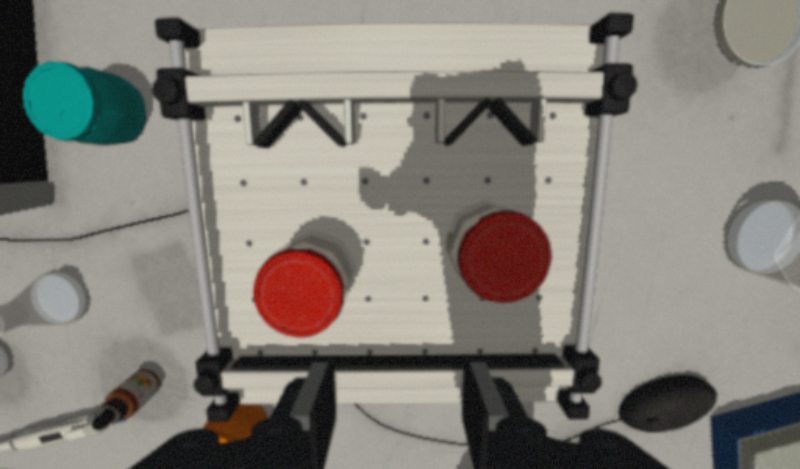

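The crop shows the V notches at (300,105) and (490,105), the jars at (299,292) and (505,255), and the clamp bar at row 365. From these measurements, with shaker yaw about 4.9°:

| Item | World x, y (mm) |
|---|---|
| Left seat | (624.5, 94.8) |
| Right seat | (636.7, -44.7) |
| Left jar | (543.6, 84.2) |
| Right jar | (579, -53.5) |

I'll push with a half-closed fork, tilted slightly back so the contact stays low.

```bash
python3 -m handwheel '[{"claw":0.5,"x":-0.0211,"y":0.0211,"z":0,"ax":0,"ay":-0.05,"az":0.003},{"claw":0.5,"x":-0.0211,"y":0.0211,"z":0,"ax":0,"ay":-0.05,"az":0.003},{"claw":0.5,"x":-0.0211,"y":0.0211,"z":0,"ax":0,"ay":-0.05,"az":0.003},{"claw":0.5,"x":0,"y":0,"z":-0.035,"ax":0,"ay":0,"az":0},{"claw":0.5,"x":0,"y":0,"z":-0.035,"ax":0,"ay":0,"az":0},{"claw":0.5,"x":0,"y":0,"z":-0.035,"ax":0,"ay":0,"az":0},{"claw":0.5,"x":0,"y":0,"z":0,"ax":0,"ay":0,"az":0}]'
python3 w.py w3
```

```text
clock: 3.65
eef_pos: [489.1, 80.0, 228.0]
eef_rot: [[0.987, 0.089, 0.134], [0.09, -0.996, -0.005], [0.133, 0.017, -0.991]]
contact_force: [-1.7, 0.2, -0.6]
opening: 42.8
gripper_force: 0.0
3.65 [489.08930395  80.02392603 228.01236783] [[0.987, 0.089, 0.134], [0.09, -0.996, -0.005], [0.133, 0.017, -0.991]] 42.77293558016047 [-1.70933407  0.19061921 -0.55330465]
[[0.09, -0.98, -0.15, 542.07], [-1.0, -0.09, -0.03, 87.22], [0.02, 0.15, -0.99, 374.95], [0.0, 0.0, 0.0, 1.0]]
jar_left 0.86 [209.9, 100.9, 89.3, 94.0] [[516.0, 58.0, 172.0], [544.0, 85.0, 175.0], [572.0, 113.0, 176.0]]
jar_left 0.73 [6.6, 0.0, 100.7, 59.6] [[635.0, 274.0, 3.0], [652.0, 287.0, 64.0], [681.0, 330.0, 86.0]]
jar_left 0.72 [134.0, 332.6, 23.7, 26.2] [[234.0, 106.0, -0.0], [316.0, 180.0, 85.0], [494.0, 209.0, 310.0]]
rear_bar 0.7 [134.9, 1.9, 375.1, 284.7] [[427.0, -145.0, 88.0], [557.0, 23.0, 90.0], [681.0, 180.0, 129.0]]
clamp_bar 0.72 [135.3, 213.7, 376.7, 50.8] [[445.0, -147.0, 103.0], [468.0, -2.0, 127.0], [492.0, 172.0, 142.0]]
```

View pics/w3.png

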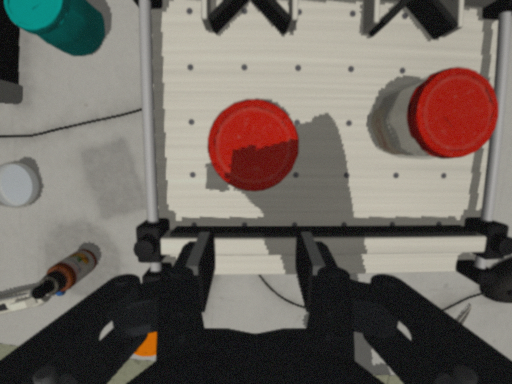

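The view shows the left jar at (254,145) centred between the fingertips, with the notches near the top edge. I now descend in front of the left jar.

```bash
python3 -m handwheel '[{"claw":0.5,"x":0.0055,"y":0.001,"z":-0.03,"ax":0,"ay":0,"az":0},{"claw":0.5,"x":0,"y":0,"z":-0.03,"ax":0,"ay":0,"az":0},{"claw":0.5,"x":0,"y":0,"z":-0.031,"ax":0,"ay":0,"az":0},{"claw":0.5,"x":0,"y":0,"z":0,"ax":0,"ay":0,"az":0},{"claw":0.5,"x":0,"y":0,"z":0,"ax":0,"ay":0,"az":0}]'
```

```text
clock: 4.27
eef_pos: [503.4, 83.6, 145.4]
eef_rot: [[0.985, 0.089, 0.15], [0.089, -0.996, 0.001], [0.15, 0.012, -0.989]]
contact_force: [-0.0, 0.4, 0.7]
opening: 43.2
gripper_force: 0.0
```

```bash
python3 -m handwheel '[{"claw":0.5,"x":-0.003,"y":-0.001,"z":-0.009,"ax":0,"ay":0,"az":0},{"claw":0.5,"x":0.005,"y":0.0005,"z":0,"ax":0,"ay":0,"az":0},{"claw":0.5,"x":0.008,"y":0.0009,"z":0,"ax":0,"ay":0,"az":0},{"claw":0.5,"x":0.008,"y":0.0009,"z":0,"ax":0,"ay":0,"az":0}]'
python3 -m handwheel '[{"claw":0.5,"x":0.009,"y":0.0009,"z":0,"ax":0,"ay":0,"az":0},{"claw":0.5,"x":0.009,"y":0.0009,"z":0,"ax":0,"ay":0,"az":0},{"claw":0.5,"x":0.009,"y":0.0009,"z":0,"ax":0,"ay":0,"az":0},{"claw":0.5,"x":0.009,"y":0.0009,"z":0,"ax":0,"ay":0,"az":0},{"claw":0.5,"x":0,"y":0,"z":0,"ax":0,"ay":0,"az":0}]'
python3 w.py w4
cat > j.py <<'E'
from h import *
import sys
z=np.load(sys.argv[1]+".npz");P,u,v=world(0,z["d"],np.ones((384,512),bool),dict(camera_matrix=z["K"],T=z["T"],k1=float(z["k1"])))
im=z["im"][v,u].astype(int); red=(im[:,2]>50)&(im[:,1]<.35*im[:,2])&(P[:,2]>168)&(P[:,2]<182)&(P[:,0]>480)
for s,lo,hi,S in(("L",20,180,(624.5,94.8)),("R",-180,20,(636.7,-44.7))):
    b=P[red&(P[:,1]>lo)&(P[:,1]<hi)]
    if len(b)>50:
        c,r=cv2.minEnclosingCircle(b[:,:2].astype(np.float32)); print(s,np.round(c,1),round(r,1),"z spread",np.round(np.percentile(b[:,2],[2,98]),1),"to seat",np.round(np.array(S)-c,1))
E
python3 j.py w3;python3 j.py w4
```

```text
clock: 4.6
eef_pos: [521.2, 84.5, 136.3]
eef_rot: [[0.985, 0.088, 0.15], [0.089, -0.996, -0.0], [0.149, 0.014, -0.989]]
contact_force: [-3.0, -0.9, 3.0]
opening: 42.7
gripper_force: 2.0
clock: 5.02
eef_pos: [559.1, 88.8, 135.6]
eef_rot: [[0.984, 0.088, 0.152], [0.089, -0.996, 0.002], [0.152, 0.011, -0.988]]
contact_force: [-1.3, -0.5, 0.3]
opening: 42.3
gripper_force: 0.7
5.0167 [559.13912812  88.82389857 135.6479359 ] [[0.984, 0.088, 0.152], [0.089, -0.996, 0.002], [0.152, 0.011, -0.988]] 42.25247118498599 [-1.27225699 -0.49850591  0.32848857]
[[0.09, -0.99, -0.13, 609.54], [-1.0, -0.09, -0.02, 94.95], [0.01, 0.13, -0.99, 283.54], [0.0, 0.0, 0.0, 1.0]]
jar_left 0.72 [175.8, 111.5, 161.4, 166.5] [[567.0, 64.0, 173.0], [595.0, 92.0, 175.0], [622.0, 119.0, 176.0]]
jar_left 0.59 [107.1, 352.0, 404.9, 32.0] [[458.0, -102.0, 100.0], [474.0, 9.0, 113.0], [484.0, 167.0, 129.0]]
jar_left 0.58 [0.0, 16.6, 69.5, 91.9] [[635.0, 273.0, 3.0], [662.0, 278.0, 44.0], [697.0, 306.0, 77.0]]
rear_bar 0.81 [50.8, 3.1, 461.2, 379.6] [[482.0, -84.0, 89.0], [640.0, 61.0, 90.0], [691.0, 185.0, 129.0]]
clamp_bar 0.68 [107.9, 345.8, 403.9, 38.2] [[458.0, -102.0, 100.0], [469.0, 154.0, 113.0], [484.0, 167.0, 129.0]]
clamp_bar 0.34 [53.4, 1.6, 457.5, 382.4] [[482.0, -84.0, 89.0], [639.0, 61.0, 90.0], [691.0, 185.0, 129.0]]
clamp_bar 0.27 [174.6, 110.8, 163.1, 167.0] [[567.0, 65.0, 173.0], [595.0, 92.0, 175.0], [622.0, 118.0, 176.0]]
L [543.7  85.3] 30.2 z spread [173.1 176.2] to seat [80.8  9.5]
R [579.2 -52.9] 31.6 z spread [170.4 176.2] to seat [57.5  8.2]
L [593.9  91.4] 30.6 z spread [173.2 176.2] to seat [30.6  3.4]
```

```bash
python3 -m handwheel '[{"claw":0.5,"x":0.007,"y":0.0008,"z":0,"ax":0,"ay":0,"az":0},{"claw":0.5,"x":0.007,"y":0.0008,"z":0,"ax":0,"ay":0,"az":0},{"claw":0.5,"x":0.006,"y":0.0007,"z":0,"ax":0,"ay":0,"az":0},{"claw":0.5,"x":0.005,"y":0.0006,"z":0,"ax":0,"ay":0,"az":0},{"claw":0.5,"x":0,"y":0,"z":0,"ax":0,"ay":0,"az":0}]'
python3 -m handwheel '[{"claw":0.5,"x":0.0015,"y":0.0002,"z":0,"ax":0,"ay":0,"az":0},{"claw":0.5,"x":0.0015,"y":0.0001,"z":0,"ax":0,"ay":0,"az":0},{"claw":0.5,"x":0,"y":0,"z":0,"ax":0,"ay":0,"az":0}]'
python3 w.py w5|head -1; python3 j.py w5
```

```text
clock: 5.63
eef_pos: [582.8, 91.3, 135.0]
eef_rot: [[0.985, 0.088, 0.15], [0.089, -0.996, 0.001], [0.15, 0.012, -0.989]]
contact_force: [-0.9, -0.0, -0.4]
opening: 42.8
gripper_force: 0.7
clock: 5.88
eef_pos: [584.3, 91.5, 135.0]
eef_rot: [[0.985, 0.089, 0.149], [0.09, -0.996, 0.001], [0.148, 0.013, -0.989]]
contact_force: [-2.1, 0.9, 1.5]
opening: 43.0
gripper_force: 1.2
5.8833 [584.34291717  91.53164905 135.00132402] [[0.985, 0.089, 0.149], [0.09, -0.996, 0.001], [0.148, 0.013, -0.989]] 42.95522902716701 [-2.09835704  0.87275539  1.46801152]
L [619.5  94.3] 30.8 z spread [173.3 176.3] to seat [5.  0.5]
R [572.3 -25. ] 12.6 z spread [168.1 171.6] to seat [ 64.4 -19.7]
```

Still no resistance, so I continue in 2 mm steps.

```bash
for i in 1; do python3 -m handwheel '[{"claw":0.5,"x":0.0015,"y":0.0001,"z":0,"ax":0,"ay":0,"az":0},{"claw":0.5,"x":0.0015,"y":0.0001,"z":0,"ax":0,"ay":0,"az":0},{"claw":0.5,"x":0,"y":0,"z":0,"ax":0,"ay":0,"az":0}]' | sed -n '2p;4p;6p'; python3 -m handwheel '[{"claw":0.5,"x":0.0015,"y":0.0001,"z":0,"ax":0,"ay":0,"az":0},{"claw":0.5,"x":0,"y":0,"z":0,"ax":0,"ay":0,"az":0}]'| sed -n '2p;4p;6p'; done; python3 w.py w6|head -1; python3 j.py w6
```

```text
eef_pos: [587.7, 91.8, 135.2]
contact_force: [-2.1, -0.4, 0.9]
gripper_force: 1.3
eef_pos: [589.2, 91.9, 135.2]
contact_force: [-2.6, 0.5, 0.7]
gripper_force: 1.3
6.5 [589.15167915  91.93547406 135.15316914] [[0.985, 0.089, 0.15], [0.09, -0.996, 0.001], [0.149, 0.013, -0.989]] 42.847388632364726 [-2.59229582  0.49640849  0.66477468]
L [624.2  95. ] 31.0 z spread [173.3 176.4] to seat [ 0.3 -0.2]
R [574.  -25.5] 14.1 z spread [168.1 172.2] to seat [ 62.7 -19.2]
```

```bash
python3 -m handwheel '[{"claw":0.5,"x":0.0015,"y":0.0001,"z":0,"ax":0,"ay":0,"az":0},{"claw":0.5,"x":0,"y":0,"z":0,"ax":0,"ay":0,"az":0}]' | sed -n '2p;4p;6p'; python3 -m handwheel '[{"claw":0.5,"x":0.0015,"y":0.0001,"z":0,"ax":0,"ay":0,"az":0},{"claw":0.5,"x":0,"y":0,"z":0,"ax":0,"ay":0,"az":0}]'| sed -n '2p;4p;6p';python3 w.py w7|head -1; python3 j.py w7
```

```text
eef_pos: [589.4, 92.0, 134.9]
contact_force: [-5.3, -1.0, 2.4]
gripper_force: 2.5
eef_pos: [589.7, 92.1, 134.7]
contact_force: [-8.4, -0.6, 5.4]
gripper_force: 4.0
7.0333 [589.67530739  92.08417302 134.73959294] [[0.986, 0.089, 0.144], [0.09, -0.996, -0.0], [0.144, 0.013, -0.99]] 42.62012305297769 [-8.40968442 -0.63849399  5.39660116]
L [624.3  94.7] 30.8 z spread [173.3 176.3] to seat [0.2 0.1]
R [573.4 -25.5] 14.0 z spread [168.1 172.1] to seat [ 63.3 -19.2]
```

The left jar is seated: the force rises evenly with almost no lateral component. I retreat and move over to the right jar.

```bash
python3 -m handwheel '[{"claw":0.5,"x":0.001,"y":0,"z":0,"ax":0,"ay":0,"az":0},{"claw":0.5,"x":-0.015,"y":-0.0012,"z":0,"ax":0,"ay":0,"az":0},{"claw":0.5,"x":-0.02,"y":-0.0016,"z":0,"ax":0,"ay":0,"az":0},{"claw":0.5,"x":0,"y":0,"z":0.03,"ax":0,"ay":0,"az":0},{"claw":0.5,"x":0,"y":0,"z":0.04,"ax":0,"ay":0,"az":0},{"claw":0.5,"x":0,"y":0,"z":0.03,"ax":0,"ay":0,"az":0},{"claw":0.5,"x":0,"y":0,"z":0,"ax":0,"ay":0,"az":0}]'
python3 -m handwheel '[{"claw":0.5,"x":-0.007,"y":-0.0365,"z":0,"ax":0,"ay":0,"az":0},{"claw":0.5,"x":-0.007,"y":-0.0365,"z":0,"ax":0,"ay":0,"az":0},{"claw":0.5,"x":-0.007,"y":-0.0365,"z":0,"ax":0,"ay":0,"az":0},{"claw":0.5,"x":-0.004,"y":-0.0365,"z":0,"ax":0,"ay":0,"az":0},{"claw":0.5,"x":0,"y":0,"z":0,"ax":0,"ay":0,"az":0},{"claw":0.5,"x":0,"y":0,"z":0,"ax":0,"ay":0,"az":0}]'
python3 w.py w8|head -1; python3 j.py w8
```

```text
clock: 7.82
eef_pos: [563.6, 91.0, 243.6]
eef_rot: [[0.982, 0.089, 0.167], [0.089, -0.996, 0.003], [0.166, 0.012, -0.986]]
contact_force: [0.6, 1.3, 0.3]
opening: 43.2
gripper_force: 0.0
clock: 8.32
eef_pos: [533.6, -61.2, 235.3]
eef_rot: [[0.985, 0.081, 0.151], [0.082, -0.997, -0.002], [0.151, 0.014, -0.988]]
contact_force: [0.4, 0.7, -0.1]
opening: 42.8
gripper_force: 0.0
8.3167 [533.64329941 -61.17927076 235.26576954] [[0.985, 0.081, 0.151], [0.082, -0.997, -0.002], [0.151, 0.014, -0.988]] 42.84649853396302 [ 0.40842648  0.65023962 -0.10290418]
L [623.7  94.1] 31.7 z spread [170.8 176.3] to seat [0.8 0.7]
R [579.5 -52.7] 30.0 z spread [173.1 176.3] to seat [57.2  8. ]
```

```bash
python3 -m handwheel '[{"claw":0.5,"x":-0.002,"y":0.0035,"z":-0.03,"ax":0,"ay":0,"az":0.004},{"claw":0.5,"x":0,"y":0,"z":-0.03,"ax":0,"ay":0,"az":0},{"claw":0.5,"x":0,"y":0,"z":-0.03,"ax":0,"ay":0,"az":0},{"claw":0.5,"x":0,"y":0,"z":-0.01,"ax":0,"ay":0,"az":0},{"claw":0.5,"x":0,"y":0,"z":0,"ax":0,"ay":0,"az":0},{"claw":0.5,"x":0,"y":0,"z":0,"ax":0,"ay":0,"az":0}]'
```

```text
clock: 9.02
eef_pos: [531.7, -52.2, 135.7]
eef_rot: [[0.984, 0.095, 0.15], [0.095, -0.995, 0.002], [0.15, 0.012, -0.989]]
contact_force: [0.1, 0.0, 0.9]
opening: 42.8
gripper_force: 0.0
```

```bash
python3 -m handwheel '[{"claw":0.5,"x":0,"y":-0.004,"z":0,"ax":0,"ay":0,"az":-0.004},{"claw":0.5,"x":0.006,"y":0.0004,"z":0,"ax":0,"ay":0,"az":0},{"claw":0.5,"x":0.006,"y":0.0006,"z":0,"ax":0,"ay":0,"az":0},{"claw":0.5,"x":0.008,"y":0.001,"z":0,"ax":0,"ay":0,"az":0},{"claw":0.5,"x":0.008,"y":0.0012,"z":0,"ax":0,"ay":0,"az":0},{"claw":0.5,"x":0.008,"y":0.0012,"z":0,"ax":0,"ay":0,"az":0},{"claw":0.5,"x":0.008,"y":0.0012,"z":0,"ax":0,"ay":0,"az":0},{"claw":0.5,"x":0,"y":0,"z":0,"ax":0,"ay":0,"az":0}]'; python3 w.py w9|head -1; python3 j.py w9
```

```text
clock: 9.68
eef_pos: [577.3, -51.1, 135.3]
eef_rot: [[0.984, 0.089, 0.152], [0.09, -0.996, 0.002], [0.152, 0.012, -0.988]]
contact_force: [-0.8, -1.7, 0.2]
opening: 42.5
gripper_force: 0.6
9.6833 [577.34350393 -51.06467796 135.3229265 ] [[0.984, 0.089, 0.152], [0.09, -0.996, 0.002], [0.152, 0.012, -0.988]] 42.47434916418691 [-0.77217737 -1.66812907  0.22068337]
R [612.8 -47.9] 30.7 z spread [173.2 176.2] to seat [23.9  3.2]
```

```bash
python3 -m handwheel '[{"claw":0.5,"x":0.006,"y":0.0008,"z":0,"ax":0,"ay":0,"az":0},{"claw":0.5,"x":0.006,"y":0.0008,"z":0,"ax":0,"ay":0,"az":0},{"claw":0.5,"x":0.005,"y":0.0007,"z":0,"ax":0,"ay":0,"az":0},{"claw":0.5,"x":0,"y":0,"z":0,"ax":0,"ay":0,"az":0}]'|sed -n '2p;4p;6p';python3 -m handwheel '[{"claw":0.5,"x":0.0015,"y":0.0002,"z":0,"ax":0,"ay":0,"az":0},{"claw":0.5,"x":0.0015,"y":0.0002,"z":0,"ax":0,"ay":0,"az":0},{"claw":0.5,"x":0,"y":0,"z":0,"ax":0,"ay":0,"az":0}]'|sed -n '2p;4p;6p'; python3 w.py w10|head -1; python3 j.py w10
```

```text
eef_pos: [593.1, -49.1, 135.1]
contact_force: [-0.4, 0.3, -0.4]
gripper_force: 0.5
eef_pos: [594.9, -49.0, 135.0]
contact_force: [-1.6, -0.8, 0.4]
gripper_force: 0.9
10.4667 [594.94955791 -48.97971905 135.01928582] [[0.985, 0.089, 0.149], [0.09, -0.996, 0.001], [0.149, 0.013, -0.989]] 42.53543086650784 [-1.63129189 -0.79553619  0.39378492]
R [631.  -45.7] 31.2 z spread [173.3 176.3] to seat [5.7 1. ]
```

```bash
python3 -m handwheel '[{"claw":0.5,"x":0.0015,"y":0.0002,"z":0,"ax":0,"ay":0,"az":0},{"claw":0.5,"x":0.0015,"y":0.0002,"z":0,"ax":0,"ay":0,"az":0},{"claw":0.5,"x":0,"y":0,"z":0,"ax":0,"ay":0,"az":0}]'|sed -n '2p;4p;6p';python3 -m handwheel '[{"claw":0.5,"x":0.0015,"y":0.0002,"z":0,"ax":0,"ay":0,"az":0},{"claw":0.5,"x":0,"y":0,"z":0,"ax":0,"ay":0,"az":0}]'|sed -n '2p;4p;6p';python3 -m handwheel '[{"claw":0.5,"x":0.0015,"y":0.0002,"z":0,"ax":0,"ay":0,"az":0},{"claw":0.5,"x":0,"y":0,"z":0,"ax":0,"ay":0,"az":0}]'|sed -n '2p;4p;6p'; python3 w.py w11|head -1; python3 j.py w11
```

```text
eef_pos: [598.2, -48.5, 135.2]
contact_force: [-2.0, 0.4, 0.4]
gripper_force: 1.0
eef_pos: [599.7, -48.3, 135.2]
contact_force: [-2.3, -0.5, 1.6]
gripper_force: 1.0
eef_pos: [600.1, -48.1, 134.8]
contact_force: [-5.7, -0.3, 1.5]
gripper_force: 2.1
11.25 [600.13970972 -48.12917649 134.83378601] [[0.985, 0.089, 0.147], [0.09, -0.996, 0.001], [0.147, 0.013, -0.989]] 42.400692937933805 [-5.73124928 -0.31828777  1.45500803]
R [635.9 -44.6] 31.1 z spread [173.3 176.2] to seat [ 0.8 -0.1]
```

```bash
python3 -m handwheel '[{"claw":0.5,"x":0.0015,"y":0.0001,"z":0,"ax":0,"ay":0,"az":0},{"claw":0.5,"x":0.001,"y":0,"z":0,"ax":0,"ay":0,"az":0},{"claw":0.5,"x":0,"y":0,"z":0,"ax":0,"ay":0,"az":0}]'|sed -n '2p;4p;6p'
python3 -m handwheel '[{"claw":0.5,"x":-0.015,"y":-0.0012,"z":0,"ax":0,"ay":0,"az":0},{"claw":0.5,"x":-0.02,"y":-0.0016,"z":0,"ax":0,"ay":0,"az":0},{"claw":0.5,"x":0,"y":0,"z":0.03,"ax":0,"ay":0,"az":0},{"claw":0.5,"x":0,"y":0,"z":0.04,"ax":0,"ay":0,"az":0},{"claw":0.5,"x":0,"y":0,"z":0.035,"ax":0,"ay":0,"az":0},{"claw":0.5,"x":-0.02,"y":0.03,"z":0.01,"ax":0,"ay":0,"az":0},{"claw":0.5,"x":-0.02,"y":0.03,"z":0.01,"ax":0,"ay":0,"az":0},{"claw":0.5,"x":0,"y":0,"z":0,"ax":0,"ay":0,"az":0}]'|sed -n '2p;4p'
python3 w.py w12|head -1; python3 j.py w12
```

```text
eef_pos: [600.6, -48.0, 134.6]
contact_force: [-11.2, 0.3, 7.2]
gripper_force: 5.0
eef_pos: [528.6, 18.8, 264.6]
contact_force: [0.2, 1.6, 0.2]
12.3667 [528.56651336  18.81628209 264.6224566 ] [[0.982, 0.101, 0.158], [0.101, -0.995, 0.006], [0.158, 0.01, -0.987]] 42.42130346356894 [0.16029359 1.58880132 0.17772795]
L [623.8  93.1] 30.7 z spread [172.4 176.3] to seat [0.7 1.7]
R [635.5 -43.6] 30.9 z spread [172.8 176.3] to seat [ 1.2 -1.1]
```

View pics/w12.png

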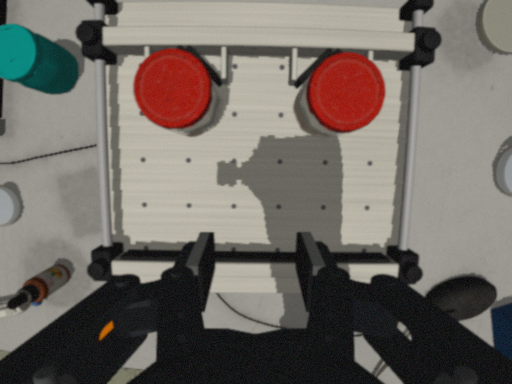

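Both jars sit in their notches, at (173,88) and (345,92), and the clamp bar is still at the front. I move in front of the bar and descend.

```bash
python3 -m handwheel '[{"claw":0.5,"x":-0.034,"y":-0.003,"z":0,"ax":0,"ay":0,"az":0},{"claw":0.5,"x":-0.034,"y":-0.003,"z":0,"ax":0,"ay":0,"az":0},{"claw":0.5,"x":-0.034,"y":-0.003,"z":0,"ax":0,"ay":0,"az":0},{"claw":0.5,"x":0,"y":0,"z":0,"ax":0,"ay":0,"az":0},{"claw":0.5,"x":0,"y":0,"z":-0.035,"ax":0,"ay":0,"az":0},{"claw":0.5,"x":0,"y":0,"z":-0.035,"ax":0,"ay":0,"az":0},{"claw":0.5,"x":0,"y":0,"z":0,"ax":0,"ay":0,"az":0},{"claw":0.5,"x":0,"y":0,"z":0,"ax":0,"ay":0,"az":0}]'
```

```text
clock: 13.23
eef_pos: [425.6, -0.6, 188.7]
eef_rot: [[0.985, 0.088, 0.146], [0.088, -0.996, 0.002], [0.145, 0.011, -0.989]]
contact_force: [0.2, 1.0, 0.8]
opening: 42.6
gripper_force: 0.0
```

```bash
python3 -m handwheel '[{"claw":0.5,"x":0,"y":0.008,"z":-0.03,"ax":0,"ay":0,"az":0},{"claw":0.5,"x":0,"y":0,"z":-0.03,"ax":0,"ay":0,"az":0},{"claw":0.5,"x":0,"y":0,"z":0,"ax":0,"ay":0,"az":0},{"claw":0.5,"x":0.006,"y":0.0005,"z":0,"ax":0,"ay":0,"az":0},{"claw":0.5,"x":0.006,"y":0.0005,"z":0,"ax":0,"ay":0,"az":0},{"claw":0.5,"x":0.006,"y":0.0005,"z":0,"ax":0,"ay":0,"az":0},{"claw":0.5,"x":0.006,"y":0.0005,"z":0,"ax":0,"ay":0,"az":0},{"claw":0.5,"x":0.006,"y":0.0005,"z":0,"ax":0,"ay":0,"az":0}]'|sed -n '1,2p;4p;6p'
python3 -m handwheel '[{"claw":0.5,"x":0.009,"y":0.0008,"z":0,"ax":0,"ay":0,"az":0},{"claw":0.5,"x":0.009,"y":0.0008,"z":0,"ax":0,"ay":0,"az":0},{"claw":0.5,"x":0.009,"y":0.0008,"z":0,"ax":0,"ay":0,"az":0},{"claw":0.5,"x":0.009,"y":0.0008,"z":0,"ax":0,"ay":0,"az":0},{"claw":0.5,"x":0.009,"y":0.0008,"z":0,"ax":0,"ay":0,"az":0},{"claw":0.5,"x":0.009,"y":0.0008,"z":0,"ax":0,"ay":0,"az":0},{"claw":0.5,"x":0,"y":0,"z":0,"ax":0,"ay":0,"az":0}]'|sed -n '1,2p;4p;6p'; python3 w.py w13
```

```text
clock: 13.9
eef_pos: [458.6, 10.5, 131.6]
contact_force: [-0.1, -0.2, 0.6]
gripper_force: 0.0
clock: 14.48
eef_pos: [513.5, 15.4, 131.3]
contact_force: [1.5, -0.0, 2.5]
gripper_force: 1.3
14.4833 [513.45728625  15.38502766 131.34279241] [[0.984, 0.088, 0.153], [0.089, -0.996, 0.001], [0.153, 0.013, -0.988]] 42.56543455925469 [ 1.46753132 -0.02669366  2.47732166]
[[0.09, -0.99, -0.13, 563.7], [-1.0, -0.09, -0.02, 21.69], [0.01, 0.13, -0.99, 279.28], [0.0, 0.0, 0.0, 1.0]]
jar_left 0.62 [0.7, 0.0, 192.9, 99.4] [[592.0, 62.0, 98.0], [603.0, 80.0, 166.0], [626.0, 111.0, 176.0]]
jar_left 0.16 [0.0, 0.0, 512.0, 358.8] [[443.0, -146.0, 89.0], [548.0, 19.0, 90.0], [648.0, 179.0, 128.0]]
rear_bar 0.93 [1.3, 0.0, 509.5, 359.1] [[443.0, -146.0, 89.0], [548.0, 19.0, 90.0], [648.0, 179.0, 128.0]]
clamp_bar 0.55 [0.5, 200.5, 511.5, 71.0] [[499.0, -130.0, 104.0], [519.0, 16.0, 127.0], [539.0, 162.0, 129.0]]
```

View pics/w13.png

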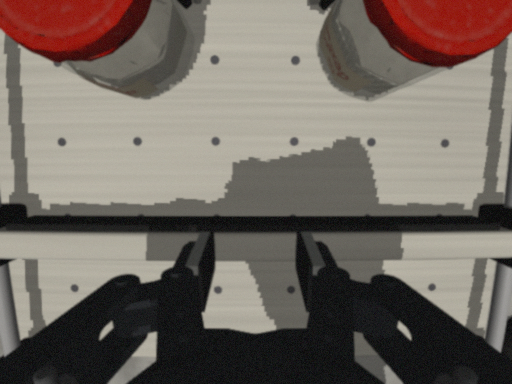

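The fingertips seem to end near row 232, above the bar. I check their depth to see whether they stand behind the bar or on top of it.

Run:
```python
from h import *
z=np.load("w13.npz");d=z["d"]
P,u,v=world(0,d,np.ones((384,512),bool),dict(camera_matrix=z["K"],T=z["T"],k1=float(z["k1"])))
I=np.full((384,512,3),np.nan);I[v,u]=P
for r in(225,232,236,240,246,252,258,264,275,290):
    print(r,*[np.round(I[r,c]).tolist() for c in(150,195,203,208,255,302,308,316)])
```

```text
225 [521.0, 73.0, 124.0] [523.0, 49.0, 124.0] [524.0, 44.0, 126.0] [524.0, 41.0, 125.0] [526.0, 16.0, 125.0] [528.0, -9.0, 125.0] [528.0, -12.0, 125.0] [528.0, -17.0, 125.0]
232 [517.0, 73.0, 125.0] [519.0, 48.0, 125.0] [522.0, 42.0, 135.0] [523.0, 40.0, 136.0] [522.0, 16.0, 125.0] [527.0, -7.0, 136.0] [527.0, -10.0, 135.0] [525.0, -17.0, 125.0]
236 [516.0, 72.0, 128.0] [518.0, 48.0, 128.0] [522.0, 42.0, 139.0] [522.0, 39.0, 140.0] [520.0, 16.0, 127.0] [526.0, -6.0, 141.0] [526.0, -9.0, 141.0] [523.0, -16.0, 128.0]
240 [513.0, 71.0, 128.0] [516.0, 47.0, 128.0] [521.0, 41.0, 145.0] [521.0, 39.0, 144.0] [518.0, 16.0, 127.0] [525.0, -6.0, 145.0] [nan, nan, nan] [521.0, -17.0, 127.0]
246 [510.0, 71.0, 128.0] [520.0, 43.0, 151.0] [520.0, 40.0, 151.0] [520.0, 38.0, 150.0] [515.0, 15.0, 128.0] [524.0, -5.0, 150.0] [525.0, -7.0, 151.0] [525.0, -11.0, 151.0]
252 [506.0, 72.0, 127.0] [519.0, 42.0, 156.0] [520.0, 39.0, 156.0] [518.0, 37.0, 151.0] [512.0, 15.0, 128.0] [522.0, -5.0, 152.0] [523.0, -7.0, 156.0] [523.0, -10.0, 156.0]
258 [504.0, 71.0, 128.0] [518.0, 41.0, 161.0] [519.0, 38.0, 162.0] [516.0, 37.0, 153.0] [508.0, 15.0, 127.0] [519.0, -5.0, 151.0] [522.0, -6.0, 161.0] [523.0, -9.0, 162.0]
264 [484.0, 84.0, 89.0] [518.0, 40.0, 166.0] [517.0, 37.0, 164.0] [513.0, 37.0, 152.0] [490.0, 13.0, 90.0] [516.0, -6.0, 152.0] [522.0, -5.0, 168.0] [522.0, -8.0, 166.0]
275 [476.0, 83.0, 90.0] [514.0, 40.0, 167.0] [513.0, 37.0, 165.0] [508.0, 36.0, 153.0] [482.0, 12.0, 90.0] [511.0, -6.0, 154.0] [517.0, -5.0, 168.0] [518.0, -8.0, 167.0]
290 [511.0, 54.0, 179.0] [517.0, 37.0, 186.0] [506.0, 37.0, 165.0] [501.0, 36.0, 155.0] [472.0, 11.0, 91.0] [505.0, -6.0, 155.0] [511.0, -6.0, 168.0] [520.0, -4.0, 185.0]
```

The fingertips are riding on top of the bar and dragging it by friction. I lift, back off, shut the claw so the tips reach lower, and come down in front of the bar.

```bash
python3 -m handwheel '[{"claw":0.5,"x":0,"y":0,"z":0.03,"ax":0,"ay":0,"az":0},{"claw":1,"x":-0.018,"y":-0.0015,"z":0,"ax":0,"ay":0,"az":0},{"claw":1,"x":-0.018,"y":-0.0015,"z":0,"ax":0,"ay":0,"az":0},{"claw":1,"x":0,"y":0,"z":0,"ax":0,"ay":0,"az":0},{"claw":1,"x":0,"y":0,"z":0,"ax":0,"ay":0,"az":0},{"claw":1,"x":0,"y":0,"z":0,"ax":0,"ay":0,"az":0}]'|sed -n '1,2p;4,6p'
python3 -m handwheel '[{"claw":1,"x":0,"y":0,"z":-0.016,"ax":0,"ay":0,"az":0},{"claw":1,"x":0,"y":0,"z":-0.016,"ax":0,"ay":0,"az":0},{"claw":1,"x":0,"y":0,"z":0,"ax":0,"ay":0,"az":0},{"claw":1,"x":0,"y":0,"z":0,"ax":0,"ay":0,"az":0}]'|sed -n '1,2p;4,6p'
python3 w.py w14|tail -1;python3 - <<'E'
from h import *
z=np.load("w14.npz");d=z["d"]
P,u,v=world(0,d,np.ones((384,512),bool),dict(camera_matrix=z["K"],T=z["T"],k1=float(z["k1"])))
I=np.full((384,512,3),np.nan);I[v,u]=P
for r in range(170,290,8):
    print(r,*[np.round(I[r,c]).tolist() for c in(200,235,245,255,265,275)])
E
```

```text
clock: 15.18
eef_pos: [474.2, 12.3, 159.8]
contact_force: [0.7, -0.3, -0.5]
opening: -0.2
gripper_force: 0.0
clock: 15.52
eef_pos: [474.0, 12.7, 127.3]
contact_force: [-0.4, 0.5, -0.2]
opening: -0.2
gripper_force: 0.0
clamp_bar 0.59 [3.5, 139.0, 508.5, 63.2] [[499.0, -121.0, 108.0], [516.0, 17.0, 127.0], [535.0, 148.0, 129.0]]
170 [514.0, 44.0, 128.0] [515.0, 26.0, 128.0] [516.0, 21.0, 128.0] [516.0, 16.0, 128.0] [516.0, 11.0, 127.0] [517.0, 6.0, 127.0]
178 [510.0, 43.0, 128.0] [511.0, 26.0, 129.0] [512.0, 21.0, 128.0] [512.0, 16.0, 127.0] [513.0, 11.0, 129.0] [513.0, 6.0, 128.0]
186 [506.0, 43.0, 128.0] [507.0, 26.0, 127.0] [508.0, 21.0, 129.0] [508.0, 16.0, 128.0] [509.0, 11.0, 129.0] [509.0, 6.0, 127.0]
194 [495.0, 49.0, 89.0] [497.0, 27.0, 89.0] [498.0, 21.0, 89.0] [499.0, 14.0, 90.0] [499.0, 8.0, 90.0] [500.0, 2.0, 89.0]
202 [490.0, 49.0, 89.0] [492.0, 27.0, 90.0] [493.0, 20.0, 89.0] [493.0, 14.0, 90.0] [494.0, 8.0, 90.0] [495.0, 1.0, 90.0]
210 [485.0, 48.0, 91.0] [487.0, 26.0, 90.0] [487.0, 20.0, 89.0] [488.0, 13.0, 89.0] [489.0, 7.0, 90.0] [489.0, 1.0, 90.0]
218 [480.0, 48.0, 
[... 418 characters left out ...]
 [484.0, 14.0, 143.0] [484.0, 9.0, 143.0] [482.0, 3.0, 134.0]
250 [458.0, 47.0, 90.0] [479.0, 23.0, 142.0] [482.0, 18.0, 149.0] [483.0, 14.0, 151.0] [483.0, 9.0, 150.0] [480.0, 4.0, 141.0]
258 [453.0, 47.0, 90.0] [478.0, 22.0, 150.0] [481.0, 18.0, 158.0] [481.0, 14.0, 157.0] [482.0, 9.0, 158.0] [479.0, 4.0, 149.0]
266 [447.0, 46.0, 90.0] [482.0, 21.0, 168.0] [481.0, 18.0, 166.0] [480.0, 14.0, 163.0] [481.0, 10.0, 166.0] [483.0, 6.0, 169.0]
274 [442.0, 46.0, 90.0] [480.0, 21.0, 172.0] [480.0, 17.0, 171.0] [476.0, 13.0, 161.0] [480.0, 10.0, 171.0] [482.0, 6.0, 173.0]
282 [474.0, 34.0, 168.0] [479.0, 21.0, 176.0] [479.0, 17.0, 177.0] [472.0, 13.0, 161.0] [480.0, 10.0, 177.0] [480.0, 7.0, 176.0]
```

View pics/w14.png

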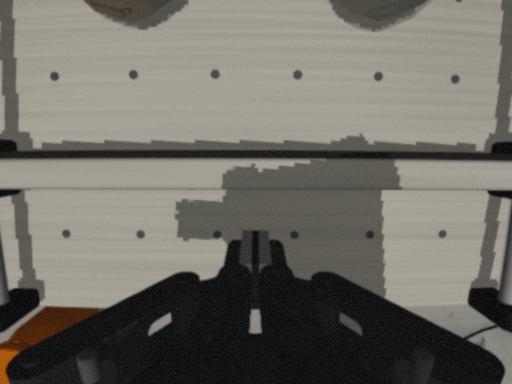

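The claw is shut at (255,232) in front of the bar, but by depth the tip edge is near z = 131, higher than the stated tool geometry implies. I descend in small steps and watch the force.

```bash
cat > tip.py <<'E'
from h import *
import sys
z=np.load(sys.argv[1]+".npz");d=z["d"]
P,u,v=world(0,d,np.ones((384,512),bool),dict(camera_matrix=z["K"],T=z["T"],k1=float(z["k1"])))
m=(abs(u-255)<14)&(v>100);e=state()["eef_pos"]
b=P[m&(abs(P[:,1]-e[1])<14)&(P[:,0]>e[0]-25)&(P[:,0]<e[0]+25)&(P[:,2]>94)]
b=b[np.argsort(b[:,2])][:12];print("tcp",e.round(1),"lowest",b.round().tolist()[::3],"cam",z["T"][:3,3].round())
E
python3 -m handwheel '[{"claw":1,"x":0,"y":0,"z":-0.008,"ax":0,"ay":0,"az":0},{"claw":1,"x":0,"y":0,"z":0,"ax":0,"ay":0,"az":0}]'|sed -n '1,2p;4p'; python3 w.py w15|tail -1;python3 tip.py w15
python3 -m handwheel '[{"claw":1,"x":0,"y":0,"z":-0.003,"ax":0,"ay":0,"az":0},{"claw":1,"x":0,"y":0,"z":0,"ax":0,"ay":0,"az":0}]'|sed -n '1,2p;4p'
python3 -m handwheel '[{"claw":1,"x":0,"y":0,"z":-0.002,"ax":0,"ay":0,"az":0},{"claw":1,"x":0,"y":0,"z":0,"ax":0,"ay":0,"az":0}]'|sed -n '1,2p;4p'
```

```text
clock: 15.88
eef_pos: [473.9, 12.2, 119.3]
contact_force: [-0.2, -0.1, -1.1]
clamp_bar 0.75 [0.7, 136.6, 510.6, 63.6] [[500.0, -110.0, 123.0], [516.0, 16.0, 127.0], [533.0, 138.0, 129.0]]
tcp [474.4  12.4 120.1] lowest [[486.0, 7.0, 119.0], [485.0, 19.0, 120.0], [486.0, 8.0, 120.0], [485.0, 19.0, 120.0]] cam [525.  19. 267.]
clock: 16.25
eef_pos: [474.1, 12.3, 116.7]
contact_force: [0.3, 0.2, 0.4]
clock: 16.42
eef_pos: [474.2, 12.4, 114.8]
contact_force: [0.4, -0.3, 0.2]
```

```bash
python3 -m handwheel '[{"claw":1,"x":0.007,"y":0.0006,"z":0,"ax":0,"ay":0,"az":0},{"claw":1,"x":0.007,"y":0.0006,"z":0,"ax":0,"ay":0,"az":0},{"claw":1,"x":0.006,"y":0.0005,"z":0,"ax":0,"ay":0,"az":0},{"claw":1,"x":0.006,"y":0.0005,"z":0,"ax":0,"ay":0,"az":0},{"claw":1,"x":0.006,"y":0.0005,"z":0,"ax":0,"ay":0,"az":0}]'|sed -n '1,2p;4p'
python3 -m handwheel '[{"claw":1,"x":0.007,"y":0.0006,"z":0,"ax":0,"ay":0,"az":0},{"claw":1,"x":0.007,"y":0.0006,"z":0,"ax":0,"ay":0,"az":0},{"claw":1,"x":0.007,"y":0.0006,"z":0,"ax":0,"ay":0,"az":0},{"claw":1,"x":0.007,"y":0.0006,"z":0,"ax":0,"ay":0,"az":0}]'|sed -n '1,2p;4p'
python3 w.py w16|tail -2; python3 j.py w16
```

```text
clock: 16.83
eef_pos: [506.2, 15.0, 114.8]
contact_force: [-3.6, 0.0, 2.4]
clock: 17.17
eef_pos: [534.8, 17.5, 114.8]
contact_force: [-3.5, -0.9, 1.6]
rear_bar 0.64 [1.2, 0.0, 509.2, 384.0] [[468.0, -143.0, 89.0], [565.0, 23.0, 90.0], [661.0, 171.0, 128.0]]
clamp_bar 0.58 [0.0, 175.4, 510.9, 63.3] [[541.0, -105.0, 104.0], [558.0, 20.0, 127.0], [575.0, 140.0, 129.0]]
L [612.  83.] 25.2 z spread [169.4 176.2] to seat [12.5 11.8]
R [622.3 -34.3] 25.2 z spread [169.4 176.2] to seat [ 14.4 -10.4]
```

View pics/w16.png

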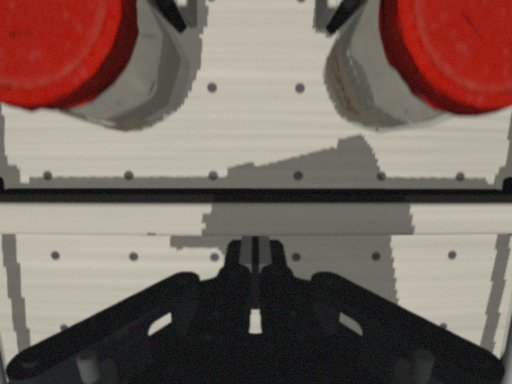

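The closed tips now push the bar's front face squarely, with its edge at row 235, and the jars stay seated. I continue more slowly.

```bash
python3 -m handwheel '[{"claw":1,"x":0.006,"y":0.0005,"z":0,"ax":0,"ay":0,"az":0},{"claw":1,"x":0.006,"y":0.0005,"z":0,"ax":0,"ay":0,"az":0},{"claw":1,"x":0.005,"y":0.0004,"z":0,"ax":0,"ay":0,"az":0},{"claw":1,"x":0,"y":0,"z":0,"ax":0,"ay":0,"az":0}]'|sed -n '1,2p;4p'
python3 -m handwheel '[{"claw":1,"x":0.002,"y":0.0002,"z":0,"ax":0,"ay":0,"az":0},{"claw":1,"x":0.002,"y":0.0002,"z":0,"ax":0,"ay":0,"az":0},{"claw":1,"x":0,"y":0,"z":0,"ax":0,"ay":0,"az":0}]'|sed -n '1,2p;4p'
python3 -m handwheel '[{"claw":1,"x":0.0015,"y":0.0002,"z":0,"ax":0,"ay":0,"az":0},{"claw":1,"x":0.0015,"y":0.0001,"z":0,"ax":0,"ay":0,"az":0},{"claw":1,"x":0,"y":0,"z":0,"ax":0,"ay":0,"az":0}]'|sed -n '1,2p;4p'
```

```text
clock: 17.7
eef_pos: [552.6, 19.3, 115.1]
contact_force: [-0.4, -0.2, 0.2]
clock: 17.95
eef_pos: [555.7, 19.5, 115.1]
contact_force: [-1.0, 0.5, 0.9]
clock: 18.2
eef_pos: [558.6, 19.7, 115.1]
contact_force: [-3.0, 0.7, 0.7]
```

```bash
python3 -m handwheel '[{"claw":1,"x":0.0015,"y":0.0001,"z":0,"ax":0,"ay":0,"az":0},{"claw":1,"x":0.0015,"y":0.0001,"z":0,"ax":0,"ay":0,"az":0},{"claw":1,"x":0,"y":0,"z":0,"ax":0,"ay":0,"az":0}]'|sed -n '1,2p;4p'
python3 -m handwheel '[{"claw":1,"x":0.0015,"y":0.0001,"z":0,"ax":0,"ay":0,"az":0},{"claw":1,"x":0,"y":0,"z":0,"ax":0,"ay":0,"az":0}]'|sed -n '1,2p;4p'
python3 -m handwheel '[{"claw":1,"x":0.0015,"y":0.0001,"z":0,"ax":0,"ay":0,"az":0},{"claw":1,"x":0,"y":0,"z":0,"ax":0,"ay":0,"az":0}]'|sed -n '1,2p;4p'; python3 w.py w17|tail -2;python3 j.py w17
```

```text
clock: 18.45
eef_pos: [561.7, 20.0, 115.1]
contact_force: [-2.9, 0.9, 0.1]
clock: 18.62
eef_pos: [563.2, 20.0, 115.1]
contact_force: [-2.1, 1.1, 0.6]
clock: 18.78
eef_pos: [564.7, 20.2, 115.1]
contact_force: [-2.0, 0.6, 0.4]
rear_bar 0.96 [2.4, 0.0, 508.0, 383.0] [[496.0, -141.0, 89.0], [591.0, 24.0, 90.0], [685.0, 172.0, 129.0]]
clamp_bar 0.57 [0.0, 183.8, 512.0, 55.8] [[570.0, -99.0, 103.0], [587.0, 22.0, 127.0], [601.0, 140.0, 129.0]]
L [623.6  93.2] 30.8 z spread [170.5 176.2] to seat [0.9 1.6]
R [634.9 -42.7] 30.9 z spread [170.2 176.2] to seat [ 1.8 -2. ]
```

```bash
python3 -m handwheel '[{"claw":1,"x":0.0015,"y":0.0001,"z":0,"ax":0,"ay":0,"az":0},{"claw":1,"x":0,"y":0,"z":0,"ax":0,"ay":0,"az":0}]'|sed -n '1,2p;4p'
python3 -m handwheel '[{"claw":1,"x":0.0015,"y":0.0001,"z":0,"ax":0,"ay":0,"az":0},{"claw":1,"x":0,"y":0,"z":0,"ax":0,"ay":0,"az":0}]'|sed -n '1,2p;4p'
python3 -m handwheel '[{"claw":1,"x":0.001,"y":0.0001,"z":0,"ax":0,"ay":0,"az":0},{"claw":1,"x":0,"y":0,"z":0,"ax":0,"ay":0,"az":0}]'|sed -n '1,2p;4p'
```

```text
clock: 19.15
eef_pos: [565.2, 20.2, 115.1]
contact_force: [-4.9, 1.2, 2.8]
clock: 19.32
eef_pos: [565.3, 20.2, 114.9]
contact_force: [-8.0, 0.6, 6.1]
clock: 19.48
eef_pos: [565.5, 20.2, 114.9]
contact_force: [-11.5, -0.3, 8.4]
```

The bar has stopped moving and the force is rising, so it is snug. I withdraw and check.

```bash
python3 -m handwheel '[{"claw":1,"x":-0.015,"y":-0.0013,"z":0,"ax":0,"ay":0,"az":0},{"claw":1,"x":-0.025,"y":-0.002,"z":0,"ax":0,"ay":0,"az":0},{"claw":1,"x":0,"y":0,"z":0.04,"ax":0,"ay":0,"az":0},{"claw":1,"x":0,"y":0,"z":0.04,"ax":0,"ay":0,"az":0},{"claw":1,"x":0,"y":0,"z":0.04,"ax":0,"ay":0,"az":0},{"claw":1,"x":0,"y":0,"z":0.04,"ax":0,"ay":0,"az":0},{"claw":1,"x":0,"y":0,"z":0,"ax":0,"ay":0,"az":0},{"claw":1,"x":0,"y":0,"z":0,"ax":0,"ay":0,"az":0}]'|sed -n '1,2p;4p'
python3 w.py w18|tail -1;python3 j.py w18;python3 - <<'E'
from h import *
z=np.load("w18.npz");P,u,v=world(0,z["d"],np.ones((384,512),bool),dict(camera_matrix=z["K"],T=z["T"],k1=float(z["k1"])))
c,s=np.cos(.0852),np.sin(.0852)
q=P[:,:2]-(585.8,21.1);sx=q[:,0]*c+q[:,1]*s;sy=-q[:,0]*s+q[:,1]*c
m=(abs(sy)<130)&(sx>-40)&(sx<30)&(abs(P[:,2]-127)<5)
for y in(-110,-70,0,70,110):
    k=m&(abs(sy-y)<8);
    if k.any():print(y,"bar sx",np.percentile(sx[k],[2,98]).round(1))
for w in((623.8,94),(635.5,-43.7)):
    a=np.array(w)-(585.8,21.1);print("jar sx,sy",a[0]*c+a[1]*s,-a[0]*s+a[1]*c)
E
```

```text
clock: 20.15
eef_pos: [531.5, 16.6, 279.0]
contact_force: [-0.1, 0.2, -0.0]
clamp_bar 0.57 [291.6, 58.0, 83.1, 79.8] [[605.0, -71.0, 113.0], [632.0, -40.0, 174.0], [663.0, -13.0, 176.0]]
L [623.6  93.6] 30.7 z spread [172.6 176.3] to seat [0.9 1.2]
R [635.  -43.2] 30.5 z spread [172.3 176.3] to seat [ 1.7 -1.5]
-110 bar sx [-8.4 11. ]
-70 bar sx [-8.7 11.5]
0 bar sx [-8.9 10.3]
70 bar sx [-8.9 11.7]
110 bar sx [-8.8 10.4]
jar sx,sy 44.06572996531859 69.40188356682853
jar sx,sy 44.005439003726494 -68.79426820665594
```

View pics/w18.png

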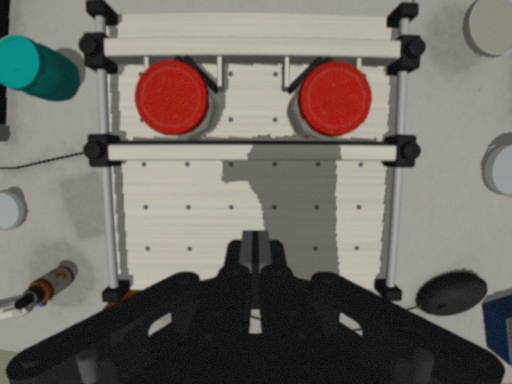

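The bar at row 150 touches both jars, at (172,97) and (335,98). Its front face is about 53 mm in front of their middles. I hand the job in.

```bash
python3 -c "
from plant import *
print(job_done())"
```

```text
the job is handed in; nothing more can be done
None
```

Both jars sit home in their notches (about 2 mm from the seats by camera), the clamp bar is snug against both with its front face about 53 mm ahead of the jar middles, the hand is clear, and the job is handed in with no verdict shown; on the first try the fingertips rode on top of the bar and dragged it about 55 mm, so I lifted off and re-pushed on its front face.

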